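# Close the chamber of the tightness tester and start a test

### The job

Take the blue cover plate out of the wooden rack, lay it flat on the black rubber mat with its grip bar up and let go of it, then pick it up by the grip bar and set it in the square recess of the white tester. It rests there on four stiff studs: press it down, best one corner after another with about 15 N and never as much as 60 N in all, until it sits fully home and level. Then press the white key (zero) and after it the green key (start), and let everything go; do not press the red key and do not disturb the orange cover or the other things on the bench.

Things in the scene. Friction and masses are not known exactly. Their poses are not given: they have to be found in the camera images.
- cover: blue cover plate 80 x 80 x 12 mm, 0.09 to 0.17 kg, edges rounded 2 mm. Origin: centre of its bare underside; z: outward normal of the face with the bar, which lies at z = 12 mm. At the start it stands on edge in a slot of the rack: z level, pointing away from the robot (+x) within 0.35 rad, x straight down, upper edge 88 mm above the bench
- bar (a point): grip bar of bare metal on the outer face of the blue cover, at its centre: 40 mm long (cover's y), 12 mm wide (cover's x), 16 mm high. This point: middle of the bar's top, at z = 28 mm of the cover, same axes
- spare: orange cover plate 80 x 80 x 12 mm without a bar, standing in the other slot of the rack; same axes as the blue one. Leave it alone
- rack: fixed wooden rack 150 x 110 mm with two slots along its y axis, 80 mm apart along its x; slots 14 mm wide, slot floor 8 mm and slot walls 30 mm above the bench. Origin: centre of its underside, z up. Either slot can hold the blue cover; rack and tester can change sides
- mat: fixed black rubber mat 140 x 140 x 3 mm. Origin: centre of its underside, on the bench
- tester: fixed white and aluminium tester, block 200 x 150 x 45 mm, origin at the centre of its underside, z up. Its square recess, 86 x 86 mm and 9 mm deep, sides along x and y, is centred 45 mm from the origin along +x; the keys stand in a row 65 mm along -x
- chamber (a point): centre of the recess floor, 36 mm above the bench; axes as the tester's. Home, the underside of the cover lies on this floor and its outer face stands 3 mm above the rim, bar top 28 mm above the floor. The cover fits at any quarter turn, with 3 mm play each side. Studs: see stud
- stud (a point): recess floor at one of four brass friction studs, 12 mm across, 28 mm from the recess centre along both x and y (this one: +x, +y). Each stands 3.5 to 6 mm above the floor (hidden), slides down at 10 to 12 N, stays where it is pushed, stops flush. The cover first rests on them, rocking a little; push it down above each stud; pushing one corner can lift the one across
- key_white_top (a point): white key (zero), round, 22 mm across; origin of this point: centre of the key's top face when not pressed
- key_green_top (a point): green key (start), round, 22 mm across; origin of this point: centre of the key's top face when not pressed
- key_red_top (a point): red key (abort), round, 22 mm across; origin of this point: centre of the key's top face when not pressed. Never to be pressed
- key_white (a joint): travel of the white key in m: 0 up, 0.005 fully down; spring return, about 4 N fully down
- key_green (a joint): travel of the green key in m: 0 up, 0.005 fully down; spring return, about 4 N fully down
- key_red (a joint): travel of the red key in m: 0 up, 0.005 fully down
- holder: black case holder, a waisted puck 44 mm across, 36 mm high. Origin on its underside. Bystander
- tweezers: steel tweezers lying flat, 125 mm long, 8 mm high. Origin on its underside. Bystander
- bell: clear glass bell with a knob, 84 mm across, 87 mm high. Origin on its underside. Bystander
- loupe: black eye loupe, 42 mm across, 30 mm high. Origin on its underside. Bystander
- dish: small white ceramic dish, 70 mm across, 22 mm high. Origin on its underside. Bystander
- driver: screwdriver with wooden handle, 130 mm long, lying flat. Origin on its underside. Bystander

How it is judged:
By the outcome, as a careful person would: the job done as asked, in the order asked, and still so for the second after the job is handed in, with the robot touching nothing.
It also fails if it takes over 72 s, if anything falls off the work surface, if the arm or the gripper's body presses on something with over 40 N, if the wrist force passes 120 N, or if a joint passes its speed limit or range.

### The arm

A 7-joint arm with a two-finger parallel gripper is mounted at the origin on the work surface. World frame = base frame: x ahead of the robot, y to its left, z up, the work surface at z = 0. Lengths are in m, angles in rad, forces in N, time in s.
With the tool pointing down it reaches from about 0.35 to 0.9 m from the base axis. Payload 8.1 kg.
Tool frame: the origin (TCP) lies at the very end of the fingers, on their centre line; the grasp point (between the pads) lies 19 mm behind it (arm.tcp_to_grasp is the distance from the TCP to the grasp point, in m); z points along the fingers, y is the line along which they close (so a half turn about z gives the same grasp; the last joint's range is limited). The gripper opens to 92 mm and grips with 3 to 60 N. Pads are 19 mm wide; open, the fingers measure 130 mm over their backs; the gripper's body (75 mm by 190 mm) begins 47 mm behind the grasp point.
Start: joints at [1.163, 0.434, 0.025, 1.573, -0.012, 1.134, -0.075], TCP at [0.188, -0.596, 0.227] pointing down, gripper open.
Joint ranges: [-2.62, 2.62], [-0.44, 2.09], [-1.27, 1.32], [0.08, 2.57], [-1.32, 4.46], [0.12, 2], [-2.74, 2.74]. Speed limits (rad/s): [2.22, 2.22, 3.01, 3.01, 3.14, 3.14, 3.14].

### API

Orientations are given as a rotation vector (axis times angle).
In Python, from cell import arm gives the robot as it stands.
- The arm moves only by the tool nudge_tcp, called after ">>>" by a JSON object that holds its "fn" and its "kwargs". Schema: {"type":"object","properties":{"segments":{"type":"string"},"grip_n":{"type":"number"},"only":{"type":"string"},"quiet":{"type":"boolean"},"lines":{"type":"string"}},"required":["segments"],"additionalProperties":false}. segments is a string of 1 to 10 rows, one to a line, with the numbers parted by commas; each row has 5 numbers: dx, dy, dz in units of 50 mm, then a turn about the tool's z in units of 0.05 rad, then the opening from 0.0 (shut) to 1.0 (fully open); each row shifts and turns the commanded pose from where the row before left it, along the tool's axes as they then stand; what a row does not reach is not made up. A row lasts 1/10 s, in which the tool goes at most 0.05 m and 0.15 rad, less where a joint would pass 70% of its speed; a pose out of reach is approached as far as the arm can. The fingers move at their own pace and stop on an object; grip_n is the grip in N (left out, the last holds). Time passes only in rows, so rows that do not move let the fingers close. The tool returns the time, the measured TCP pose, the force, the opening and the grip force at its end. only (a regular expression) keeps the lines of the reply that match it, lines (a string "A,B") keeps lines A to B, and quiet returns only ok. Input that does not fit is refused with a message, and nothing moves.
- arm.observe(): the state, without advancing time (a new reading comes with each control period).
- arm.get_image(name): name is "scene" or "top" or "wrist"; returns a dict with "image" (420x560x3 uint8, blue, green, red), "fx", "fy", "cx", "cy" (pixels), "cam_to_world" (4x4, takes a point from camera to world coordinates); the wrist camera has in their place "mount" (4x4, takes a point from camera to tool coordinates, whose origin is the TCP and whose axes are the flange's). Camera axes: x right, y down, z forward; pixel columns grow to the right and rows downward; lengths in m; the calibration is good to about 2 mm. A picture is of the moment at which its call begins: read the wrist's pose just before it. There is no depth.
- arm.sign_off(): hands the job in; it is judged then, once.
The state is a dict: "clock": time; "joints": joint angles; "dq": joint speeds; "joint_efforts": joint torques, N m; "position": TCP position; "ee_rot": TCP orientation; "force": force on the tool from outside, world axes, zero at the start; "ft_torque": the same for the moment, N m; "width": opening from 0.0 (shut) to 1.0 (fully open); "gripper_force": force on a finger pad.
Only numpy, scipy, OpenCV 4.12 (cv2) and the standard library are available. Lean on these libraries where they do the work, as an engineer would, in place of code of your own. Each camera call takes 0.05 s, during which the arm holds its last target. There are 200 camera calls.

## Working session

There is one attempt and no reset: what is moved stays moved. The work goes in short steps, Python scripts to look and compute and a tool call to move; the robot and the scene stay as the last step left them, time stands still between calls to the robot, and variables do not carry over. Pictures are saved under pics/ and viewed, at most 14 in all, crops included, and the job is handed in when it is done.

```bash
ls; mkdir -p pics
```

Run:
```python
from cell import arm
import cv2,numpy as np
for n in ("scene","top"):
    d=arm.get_image(n); cv2.imwrite(f"pics/{n}0.png",d["image"]); print(n,d["fx"],d["fy"],d["cx"],d["cy"],np.round(d["cam_to_world"],3).tolist())
s=arm.observe(); print({k:np.round(v,3).tolist() for k,v in s.items()}); d=arm.get_image("wrist"); print(np.round(d["mount"],4).tolist())
```

```text
cell.py
pics
scene 429.9220920238985 429.9220920238985 274.965279957383 213.54213059890455 [[-0.704, 0.401, -0.586, 1.274], [0.71, 0.417, -0.568, 0.629], [0.016, -0.815, -0.579, 0.731], [0.0, 0.0, 0.0, 1.0]]
top 462.49992718656 462.49992718656 278.92949851910896 204.85946642660338 [[0.022, -0.993, 0.112, 0.491], [-1.0, -0.021, 0.008, -0.024], [-0.006, -0.113, -0.994, 1.329], [0.0, 0.0, 0.0, 1.0]]
{'clock': 0.1, 'joints': [1.163, 0.435, 0.025, 1.574, -0.012, 1.134, -0.075], 'dq': [0.001, -0.002, 0.001, -0.003, 0.001, -0.0, -0.001], 'joint_efforts': [0.004, -66.914, 0.988, -31.515, -0.06, 0.037, -0.0], 'position': [0.187, -0.596, 0.226], 'ee_rot': [-3.104, -0.477, 0.001], 'force': [-0.364, -0.973, -0.638], 'ft_torque': [-0.063, 0.01, -0.087], 'gripper_force': 0.0, 'width': 1.003}
[[0.0005, -0.9669, -0.2553, 0.0691], [1.0, 0.0004, 0.0004, 0.0013], [-0.0003, -0.2553, 0.9669, -0.1577], [0.0, 0.0, 0.0, 1.0]]
```
View pics/scene0.png

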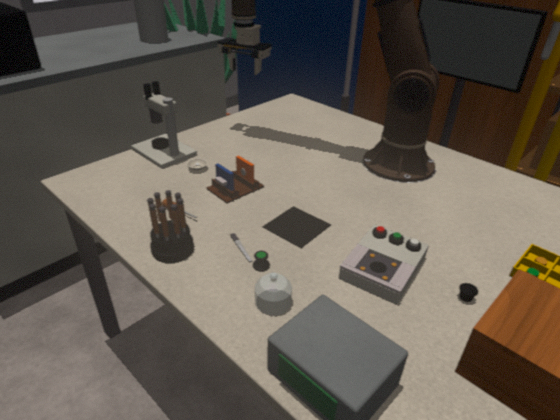

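View pics/top0.png

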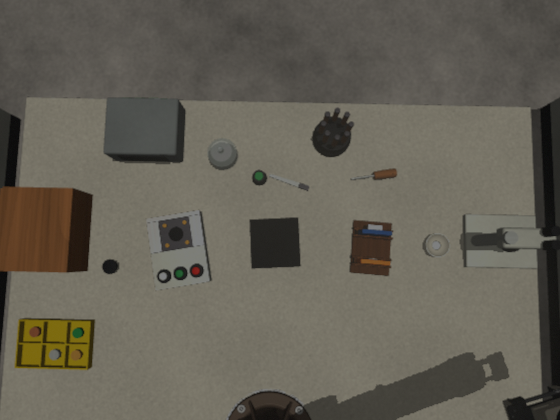

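The scene view shows the bench from the far side. In the top view (up is +x, right is -y), the blue cover is in the far slot at about (375,231) with its bar facing +x, and the orange one is at (375,263). The mat is at (275,243). The tester recess is at (176,234), with keys white (164,276), green (180,273) and red (196,270).

Create h.py:
```python
from cell import arm
import cv2,numpy as np
from scipy.spatial.transform import Rotation as Ro
def tool():
    s=arm.observe(); T=np.eye(4); T[:3,:3]=Ro.from_rotvec(s["ee_rot"]).as_matrix(); T[:3,3]=s["position"]; return s,T
def cam(n):
    s,T=tool(); d=arm.get_image(n)
    d["M"]=T@np.array(d["mount"]) if n=="wrist" else np.array(d["cam_to_world"]); return d
def ray(d,uv):
    uv=np.atleast_2d(uv).astype(float); M=d["M"]
    r=np.c_[(uv[:,0]-d["cx"])/d["fx"],(uv[:,1]-d["cy"])/d["fy"],np.ones(len(uv))]@M[:3,:3].T
    return M[:3,3],r
def plane(d,uv,z):
    o,r=ray(d,uv); return o+r*((z-o[2])/r[:,2])[:,None]
def proj(d,p):
    q=(np.atleast_2d(p)-d["M"][:3,3])@d["M"][:3,:3]
    return np.c_[q[:,0]/q[:,2]*d["fx"]+d["cx"],q[:,1]/q[:,2]*d["fy"]+d["cy"]]
def hsv(d): return cv2.cvtColor(d["image"],cv2.COLOR_BGR2HSV)
def blobs(m,amin=15,roi=None):
    m=m.astype(np.uint8)*255
    if roi is not None:
        k=np.zeros_like(m); x0,y0,x1,y1=roi; k[y0:y1,x0:x1]=255; m&=k
    c,_=cv2.findContours(m,cv2.RETR_EXTERNAL,cv2.CHAIN_APPROX_NONE)
    return sorted([x for x in c if cv2.contourArea(x)>=amin],key=cv2.contourArea,reverse=True)
def go(target,yaw=None):
    """shift in tool axes to world target, and yaw change so that tool y lies at world angle yaw (mod pi)"""
    s,T=tool(); e=T[:3,:3].T@(np.array(target)-T[:3,3])
    y=np.arctan2(T[1,1],T[0,1]); dy=None
    if yaw is not None: dy=-((yaw-y+np.pi/2)%np.pi-np.pi/2)
    print("pos",T[:3,3].round(4),"yaw_y",y.round(3),"shift",e.round(4),"turn",dy,"q7",round(s["joints"][6],2),"t",round(s["clock"],2))
```

Run:
```python
from h import *
d=cam("top"); H=hsv(d); h,s,v=H[...,0],H[...,1],H[...,2]
b=blobs((h>100)&(h<130)&(s>100)&(v>40),10,(330,210,410,290))
for c in b: print("blue",cv2.minAreaRect(c)); print(plane(d,cv2.boxPoints(cv2.minAreaRect(c)),0.088).round(3).tolist())
b=blobs(v<60,500,(235,205,310,285))[0]; r=cv2.minAreaRect(b); print("mat",r,plane(d,[r[0]],.003).round(4), plane(d,cv2.boxPoints(r),.003).round(3).tolist())
for n,m in (("green",(h>45)&(h<85)&(s>100)),("red",((h<6)|(h>174))&(s>120)),("brass",(h>8)&(h<28)&(s>120)),("white",(v>150)&(s<40))):
    for c in blobs(m,4,(140,200,215,295)): r=cv2.minAreaRect(c); print(n,np.round(r[0],1),np.round(r[1],1),plane(d,[r[0]],.05).round(3))
cv2.imwrite("pics/topc.png",np.hstack([cv2.resize(d["image"][200:300,140:220],None,fx=5,fy=5),cv2.resize(d["image"][200:300,340:415],None,fx=5,fy=5)]))
go([0,0,0])
```

```text
blue ((376.50189208984375, 231.97842407226562), (29.23749351501465, 4.114906311035156), 4.969740867614746)
[[0.561, -0.237, 0.088], [0.572, -0.238, 0.088], [0.567, -0.316, 0.088], [0.556, -0.315, 0.088]]
mat ((274.5536193847656, 242.67938232421875), (48.268341064453125, 48.268341064453125), 87.39744567871094) [[ 0.5317 -0.0025  0.003 ]] [[0.596, 0.072, 0.003], [0.605, -0.067, 0.003], [0.468, -0.076, 0.003], [0.459, 0.061, 0.003]]
green [178.8 273.2] [7.1 7.8] [[0.441 0.257 0.05 ]]
red [195.  270.5] [7. 8.] [[0.449 0.213 0.05 ]]
brass [166.5 245. ] [4. 3.] [[0.517 0.295 0.05 ]]
brass [164.3 225.3] [3.5 2.8] [[0.572 0.304 0.05 ]]
brass [186.5 241.5] [3. 3.] [[0.528 0.24  0.05 ]]
brass [184. 222.] [2.8 2.8] [[0.582 0.249 0.05 ]]
pos [ 0.1874 -0.5959  0.2263] yaw_y -1.266 shift [ 0.     -0.6245  0.2268] turn None q7 -0.08 t 0.2
```

View pics/topc.png

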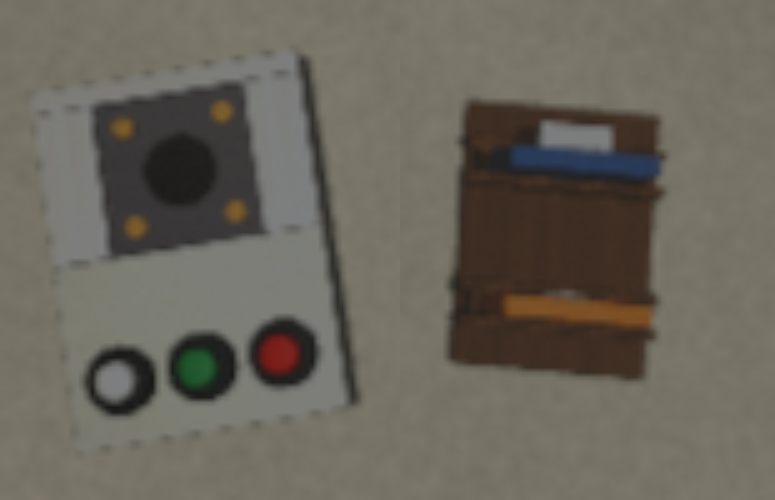

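The crop shows the recess with four brass studs. The keys from left to right are white, green and red. The blue cover's top edge is at full-image (376.5,232), with its grey bar on the +x side.

Units first: shifts go in units of 50 mm and turns go in units of 0.05 rad. So 0.045 m is 0.9, 0.04 m is 0.8.

>>> {"fn": "nudge_tcp", "kwargs": {"segments": "0.9,-0.38,0,0,1\n0.9,-0.38,0,0,1\n0.9,-0.38,0,0,1\n0.9,-0.38,0,0,1\n0.9,-0.38,0,0,1\n0.9,-0.38,0,0,1\n0.9,-0.38,0,0,1\n0.9,-0.38,0,0,1\n0.9,-0.38,0,0,1\n0.8,-0.38,0,0,1"}}

```text
clock: 1.2
position: [0.5567, -0.2795, 0.2266]
ee_rot: [-3.105, -0.478, -0.0]
force: [-0.3, -0.7, 0.6]
width: 0.999
gripper_force: 0.0
```

>>> {"fn": "nudge_tcp", "kwargs": {"segments": "0,0,0,2.5,1\n0,0,0,2.5,1\n0,0,0,2.4,1\n0,0,0,0,1\n0,0,0,0,1"}}

```text
clock: 1.7
position: [0.5549, -0.2814, 0.2266]
ee_rot: [3.14, -0.097, -0.001]
force: [-0.2, -0.5, -0.5]
width: 0.997
gripper_force: 0.0
```

Run:
```python
from h import *
d=cam("wrist"); cv2.imwrite("pics/w1.png",d["image"]); print(d["fx"])
go([.564,-.2765,.05],1.507)
H=hsv(d); h,s,v=H[...,0],H[...,1],H[...,2]
for c in blobs((h>100)&(h<130)&(s>100)&(v>30),200)[:4]: r=cv2.minAreaRect(c);bp=cv2.boxPoints(r);print(r,bp.round(0).tolist()); print(plane(d,bp,0.088).round(4).tolist())
```

```text
355.6574982263587
pos [ 0.555  -0.2814  0.2266] yaw_y -1.633 shift [ 0.0087 -0.0055  0.1766] turn 0.001900003371988035 q7 -1.26 t 1.75
((273.0, 179.0), (24.0, 92.0), 90.0) [[227.0, 167.0], [319.0, 167.0], [319.0, 191.0], [227.0, 191.0]]
[[0.5826, -0.2408, 0.088], [0.5779, -0.3177, 0.088], [0.5573, -0.317, 0.088], [0.5621, -0.2388, 0.088]]
```

View pics/w1.png

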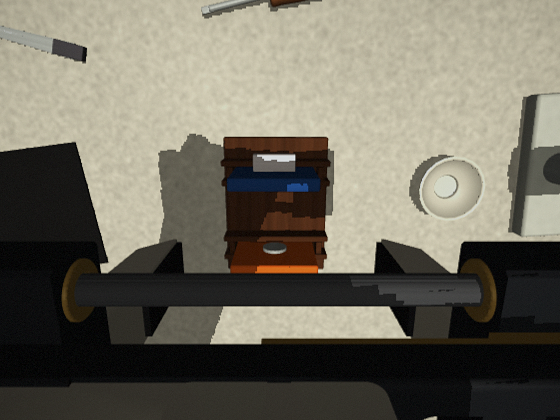

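In the wrist view the cover is aligned with the image. Its top edge covers about rows 180–191 and columns 227–319, with the bar in front at (274,160). I will grip its two side edges with the fingertips near the top, so that it can pivot about the closing line when laid down.

>>> {"fn": "nudge_tcp", "kwargs": {"segments": "0.196,-0.09,0.6,0,1\n0,0,0.8,0,1\n0,0,0.8,0,1\n0,0,0.6,0,1\n0,0,0.212,0,1\n0,0,0,0,1\n0,0,0,0,0.9\n0,0,0,0,0.8\n0,0,0,0,0.8\n0,0,0,0,0.8", "grip_n": 15}}

```text
clock: 2.75
position: [0.5665, -0.2782, 0.0781]
ee_rot: [3.139, -0.102, 0.005]
force: [-0.4, -0.4, 7.2]
width: 0.869
gripper_force: 15.0
```

Run:
```python
from h import *
go([.565,-.2775,.076],1.509)
d=cam("wrist"); cv2.imwrite("pics/w2.png",d["image"])
```

```text
pos [ 0.5665 -0.2782  0.0781] yaw_y -1.636 shift [-0.0015 -0.0006  0.0021] turn -0.003365061169066763 q7 -1.29 t 2.75
```

View pics/w2.png

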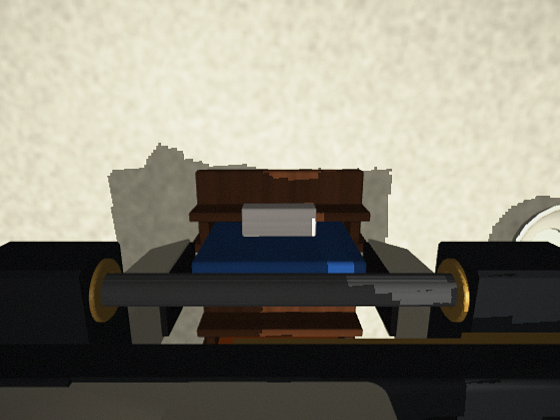

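The width reads 80 mm and the plate is held by its side edges, with the bar at (278,220). Next I lift it and carry it over the mat.

To row units: -0.02 m is -0.4, -0.015 m is -0.3.

>>> {"fn": "nudge_tcp", "kwargs": {"segments": "0,0,-0.3,0,0.8\n0,0,-0.4,0,0.8\n0,0,-0.4,0,0.8\n0,0,0,0,0.8"}}

```text
clock: 3.2
position: [0.5669, -0.2784, 0.1351]
ee_rot: [3.138, -0.103, 0.008]
force: [-0.1, -0.3, -0.4]
width: 0.867
gripper_force: 15.0
```

>>> {"fn": "nudge_tcp", "kwargs": {"segments": "0,-0.6,0,0,0.8\n-0.02,-0.96,0,0,0.8\n-0.02,-0.96,0,0,0.8\n-0.02,-0.96,0,0,0.8\n-0.02,-0.96,0,0,0.8\n-0.02,-0.6,0,0,0.8\n-0.02,-0.42,0,0,0.8\n0,0,0,0,0.8\n0,0,0,0,0.8"}}

```text
clock: 4.1
position: [0.5767, -0.0049, 0.1311]
ee_rot: [3.139, -0.101, -0.0]
force: [-0.1, -0.3, -1.3]
width: 0.868
gripper_force: 15.0
```

Run:
```python
from h import *
go([.5776,-.0054,.073])
d=cam("scene"); cv2.imwrite("pics/s2.png",cv2.resize(d["image"][120:300,200:440],None,fx=3,fy=3))
```

```text
pos [ 0.5767 -0.0049  0.1311] yaw_y -1.635 shift [0.0009 0.0004 0.0581] turn None q7 -1.76 t 4.1
```

View pics/s2.png

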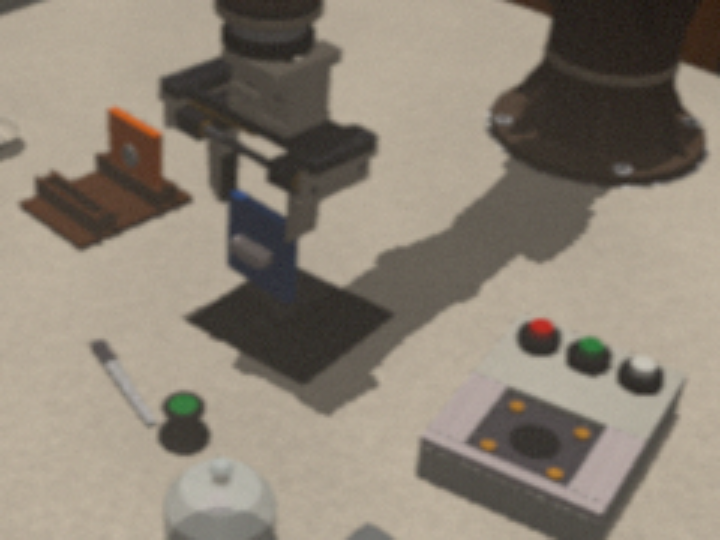

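The plate hangs upright over the mat at about (262,250) in the crop, with its bar facing +x. I lower it to contact.

To row units: 0.02 m is 0.4, 0.01 m is 0.2.

>>> {"fn": "nudge_tcp", "kwargs": {"segments": "0.02,0,0.4,0,0.8\n0,0,0.4,0,0.8\n0,0,0.2,0,0.8\n0,0,0.08,0,0.8\n0,0,0,0,0.8\n0,0,0.04,0,0.8\n0,0,0.04,0,0.8\n0,0,0,0,0.8", "grip_n": 8}}

```text
clock: 4.95
position: [0.5781, -0.0048, 0.0734]
ee_rot: [3.14, -0.102, 0.001]
force: [-0.2, -0.2, 0.0]
width: 0.866
gripper_force: 8.0
```

>>> {"fn": "nudge_tcp", "kwargs": {"segments": "-0.14,0,0,0,0.8\n-0.12,0,0,0,0.8\n-0.26,0,0.05,0,0.8\n-0.24,0,0.09,0,0.8\n-0.23,0,0.14,0,0.8\n-0.2,0,0.17,0,0.8\n-0.17,0,0.2,0,0.8\n0,0,0,0,0.8"}}

```text
clock: 5.75
position: [0.5078, -0.0004, 0.04]
ee_rot: [3.14, -0.102, -0.004]
force: [0.9, 0.8, -1.4]
width: 0.87
gripper_force: 8.0
```

Run:
```python
from h import *
d=cam("scene"); cv2.imwrite("pics/s3.png",cv2.resize(d["image"][150:270,240:360],None,fx=4,fy=4))
```

```text
(no output)
```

View pics/s3.png

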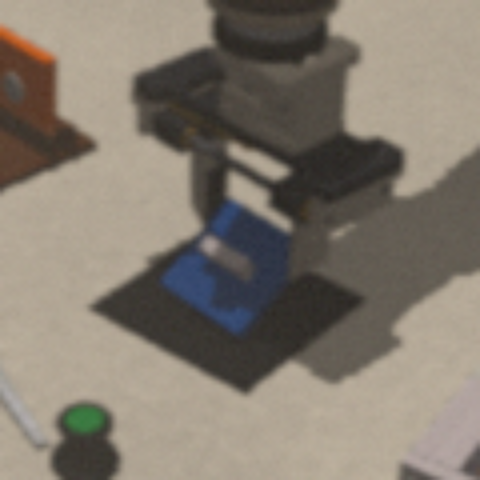

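The plate is tilted about 60° with its lower edge on the mat and the bar on top. I continue down, then release.

To row units: 0.009 m is 0.18, 0.0085 m is 0.17.

>>> {"fn": "nudge_tcp", "kwargs": {"segments": "-0.1,0,0.18,0,0.8\n-0.08,0,0.17,0,0.8\n-0.05,0,0.16,0,0.8\n-0.02,0,0.1,0,0.8\n-0.02,0,0.06,0,0.8\n0,0,0.03,0,0.8\n0,0,0,0,0.8\n0,0,0,0,0.8"}}

```text
clock: 6.6
position: [0.4967, 0.0004, 0.0057]
ee_rot: [3.14, -0.103, 0.0]
force: [0.1, -0.4, -1.7]
width: 0.874
gripper_force: 8.0
```

>>> {"fn": "nudge_tcp", "kwargs": {"segments": "0,0,0,0,1\n0,0,0,0,1\n0,0,0,0,1\n0,0,-0.4,0,1\n0,0,-0.8,0,1\n-0.6,0,-0.8,0,1\n-0.6,0,-0.8,0,1\n0,0,-0.4,0,1\n0,0,0,0,1\n0,0,0,0,1"}}

```text
clock: 7.6
position: [0.4371, 0.0043, 0.1659]
ee_rot: [-3.14, 0.103, -0.002]
force: [0.4, 0.1, -0.6]
width: 1.001
gripper_force: 0.0
```

Run:
```python
from h import *
d=cam("wrist"); cv2.imwrite("pics/w3.png",d["image"]); H=hsv(d); h,s,v=H[...,0],H[...,1],H[...,2]
go([.5317,-.0025,.02])
for c in blobs((h>100)&(h<130)&(s>100)&(v>30),200)[:2]: r=cv2.minAreaRect(c);bp=cv2.boxPoints(r);print(r); print(plane(d,bp,0.015).round(4).tolist(),plane(d,[r[0]],.015))
for c in blobs((v>110)&(s<60),100,(150,60,420,250))[:3]: r=cv2.minAreaRect(c);bp=cv2.boxPoints(r);print("bar",r); print(plane(d,bp,0.031).round(4).tolist())
```

```text
pos [0.4367 0.0043 0.1651] yaw_y -1.636 shift [0.0953 0.0005 0.1451] turn None q7 -1.8 t 7.65
((279.0, 91.49998474121094), (97.99998474121094, 100.99998474121094), -0.0)
[[0.4847, 0.042, 0.015], [0.5641, 0.0341, 0.015], [0.5591, -0.0441, 0.015], [0.4793, -0.0418, 0.015]] [[ 0.52317388 -0.00255094  0.015     ]]
bar ((349.5, 154.49998474121094), (188.99996948242188, 138.99996948242188), 90.0)
[[0.5453, -0.0047, 0.031], [0.5383, -0.1113, 0.031], [0.3827, -0.1167, 0.031], [0.3906, 0.0052, 0.031]]
bar ((179.5, 108.5), (97.0, 59.0), 90.0)
[[0.5517, 0.0949, 0.031], [0.5488, 0.0497, 0.031], [0.4749, 0.0582, 0.031], [0.478, 0.1065, 0.031]]
bar ((279.0, 92.0), (16.0, 50.0), 90.0)
[[0.5291, 0.0166, 0.031], [0.5266, -0.0223, 0.031], [0.5146, -0.0218, 0.031], [0.5172, 0.0176, 0.031]]
```

View pics/w3.png

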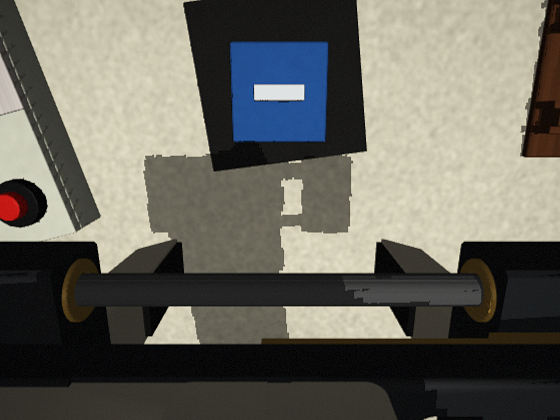

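The cover lies flat on the mat with its bar up and centred at (279,92). I now turn the tool by -π/2 for the bar grasp and look at the tester on the way.

Run:
```python
from h import *
d=cam("top"); H=hsv(d); h,s,v=H[...,0],H[...,1],H[...,2]
for c in blobs((h>100)&(h<130)&(s>100)&(v>30),100,(235,205,310,285))[:2]: r=cv2.minAreaRect(c); print(r,plane(d,[r[0]],.015)); print(plane(d,cv2.boxPoints(r),.015).round(3).tolist())
for c in blobs((v>110)&(s<80),8,(262,228,288,258))[:3]: r=cv2.minAreaRect(c); print("bar",r,plane(d,[r[0]],.031))
```

```text
((274.0138244628906, 246.33450317382812), (28.484600067138672, 28.40155601501465), 4.763641834259033) [[ 0.52099479 -0.00138297  0.015     ]]
[[0.484, 0.041, 0.015], [0.564, 0.037, 0.015], [0.559, -0.044, 0.015], [0.479, -0.039, 0.015]]
bar ((274.0296630859375, 245.70297241210938), (14.328536033630371, 3.781141519546509), 5.710593223571777) [[ 0.52238593 -0.00165866  0.031     ]]
```

>>> {"fn": "nudge_tcp", "kwargs": {"segments": "0,0,0,-3,1\n0,0,0,-3,1\n0,0,0,-3,1\n0,0,0,-3,1\n0,0,0,-3,1\n0,0,0,-3,1\n0,0,0,-3,1\n0,0,0,-3,1\n0,0,0,-3,1\n0,0,0,-3,1"}}

```text
clock: 8.7
position: [0.4362, 0.0043, 0.1642]
ee_rot: [-2.359, -2.071, 0.003]
force: [0.5, -0.2, -0.1]
width: 1.001
gripper_force: 0.0
```

>>> {"fn": "nudge_tcp", "kwargs": {"segments": "0,0,0,-1.4,1\n0.8,0.52,-0.2,0,1\n0.8,0.52,-0.2,0,1\n0.8,0.52,-0.2,0,1\n0.7,0.5,-0.2,0,1\n0,0,0,0,1\n0,0,0,0,1\n0,0,0,0,1"}}

```text
clock: 9.5
position: [0.5488, 0.1509, 0.204]
ee_rot: [-2.294, -2.145, 0.005]
force: [-0.4, -0.7, -0.0]
width: 0.999
gripper_force: 0.0
```

Run:
```python
from h import *
d=cam("wrist"); cv2.imwrite("pics/w4.png",d["image"]); go([.5219,-.0025,.02],-.065)
```

```text
pos [0.5489 0.1506 0.2044] yaw_y -0.067 shift [-0.1543 -0.0162  0.1846] turn -0.002453653541658607 q7 -0.59 t 9.55
```

View pics/w4.png

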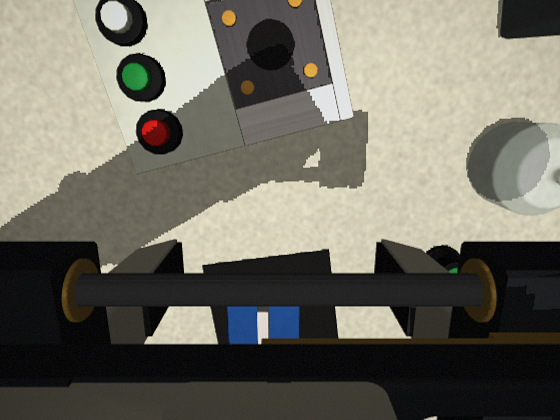

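The wrist view shows the recess with studs at (228,18), (295,1), (247,88) and (311,70), and the keys at white (115,17), green (135,76) and red (155,132). I move 40 mm onward for a second view and then measure.

Create meas.py:
```python
from h import *
from scipy.optimize import least_squares
def feats(d,roi=None):
    H=hsv(d); h,s,v=H[...,0].astype(int),H[...,1],H[...,2]; o={}
    for n,m,a in (("green",(h>45)&(h<85)&(s>110)&(v>50),25),("red",((h<5)|(h>174))&(s>150)&(v>50),25),("brass",(h>8)&(h<28)&(s>120)&(v>60),6)):
        o[n]=[np.array(cv2.minAreaRect(c)[0]) for c in blobs(m,a,roi)]
    return o
```

```text
(no output)
```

>>> {"fn": "nudge_tcp", "kwargs": {"segments": "0.8,0,0,0,1\n0,0,0,0,1\n0,0,0,0,1"}}

```text
clock: 9.85
position: [0.5517, 0.192, 0.2053]
ee_rot: [-2.293, -2.148, 0.001]
force: [-0.6, -0.5, -0.9]
width: 1.0
gripper_force: 0.0
```

Run:
```python
from meas import *
w=cam("wrist"); t=cam("top"); c=cam("scene")
cv2.imwrite("pics/w5.png",w["image"])
for n,d,roi in (("w",w,(0,0,400,235)),("t",t,(140,200,215,295)),("s",c,(330,215,440,300))):
    f=feats(d,roi); print(n,{k:[np.round(x,1).tolist() for x in v] for k,v in f.items()})
    if n!="s": 
        for x in f["brass"]: print("stud z.041",plane(d,[x],.041).round(4))
    for k in("green","red"):
        for x in f[k][:1]: print(k,[plane(d,[x],z).round(4).tolist() for z in (.045,.06)])
    H=hsv(d); m=(H[...,1]<45)&(H[...,2]>150)
    for x in blobs(m,15,roi)[:4]: r=cv2.minAreaRect(x); print("white",np.round(r[0],1),np.round(r[1],1),plane(d,[r[0]],.06).round(4))
go([0,0,0])
```

```text
w {'green': [[140.1, 129.3]], 'red': [[159.0, 181.0]], 'brass': [[293.5, 54.0], [230.0, 71.0], [309.0, 119.5], [248.0, 135.5]]}
stud z.041 [[0.5727 0.3055 0.041 ]]
stud z.041 [[0.5181 0.2955 0.041 ]]
stud z.041 [[0.5834 0.2511 0.041 ]]
stud z.041 [[0.5287 0.2408 0.041 ]]
green [[[0.4353, 0.2525, 0.045]], [[0.4411, 0.2528, 0.06]]]
red [[[0.4449, 0.2058, 0.045]], [[0.4502, 0.2083, 0.06]]]
white [199.5 117. ] [234. 399.] [[0.4917 0.2595 0.06  ]]
white [316.  166.6] [11.9 17.2] [[0.5862 0.212  0.06  ]]
t {'green': [], 'red': [], 'brass': []}
s {'green': [], 'red': [], 'brass': [[384.6, 277.3], [394.0, 264.5]]}
white [397.5 257. ] [84. 83.] [[0.5121 0.2988 0.06  ]]
white [345.  242.5] [55. 30.] [[0.5583 0.1783 0.06  ]]
white [355. 291.] [50. 16.] [[0.6759 0.2945 0.06  ]]
pos [0.5523 0.1904 0.2054] yaw_y -0.068 shift [-0.2272 -0.5381  0.2058] turn None q7 -0.66 t 10.0
```

To row units: -0.039 m is -0.78, -0.0034 m is -0.068.

>>> {"fn": "nudge_tcp", "kwargs": {"segments": "-0.78,-0.068,0.4,0,0.5\n-0.78,-0.068,0.4,0,0.5\n-0.78,-0.068,0.4,0,0.5\n-0.78,-0.068,0.4,0,0.5\n-0.76,-0.068,0.4,0,0.5\n0,0,0.6,0,0.5\n0,0,0,0,0.5\n0,0,0,0,0.5"}}

```text
clock: 10.8
position: [0.5224, -0.0002, 0.076]
ee_rot: [-2.293, -2.146, 0.001]
force: [-0.4, 0.7, -0.4]
width: 0.502
gripper_force: 0.0
```

Run:
```python
from h import *
go([.522,-.002,.018],-.065)
d=cam("top"); H=hsv(d); h,s,v=H[...,0],H[...,1],H[...,2]
d=cam("wrist"); cv2.imwrite("pics/w6.png",d["image"])
```

```text
pos [ 5.224e-01 -2.000e-04  7.600e-02] yaw_y -0.066 shift [-0.0018 -0.0003  0.058 ] turn -0.0012776797668592188 q7 -0.39 t 10.8
```

To row units: 0.03 m is 0.6, 0.02 m is 0.4.

>>> {"fn": "nudge_tcp", "kwargs": {"segments": "-0.036,0,0.6,0,0.5\n0,0,0.4,0,0.5\n0,0,0.14,0,0.5\n0,0,0,0,0.5\n0,0,0,0,0.3\n0,0,0,0,0.05\n0,0,0,0,0.05\n0,0,0,0,0.05\n0,0,0,0,0.05", "grip_n": 30}}

```text
clock: 11.8
position: [0.5226, -0.0022, 0.0189]
ee_rot: [2.294, 2.147, 0.0]
force: [-0.6, -0.1, 4.2]
width: 0.126
gripper_force: 30.0
```

>>> {"fn": "nudge_tcp", "kwargs": {"segments": "0,0,-0.2,0,0.05\n0,0,-0.6,0,0.05\n0,0,-0.8,0,0.05\n0,0,-0.4,0,0.05\n0,0,0,0,0.05\n0,0,0,0,0.05"}}

```text
clock: 12.4
position: [0.5224, -0.0023, 0.1189]
ee_rot: [2.293, 2.146, 0.001]
force: [-0.1, 0.1, -1.5]
width: 0.125
gripper_force: 30.0
```

Run:
```python
from h import *
go([.5507,.2732,.116],.185)
d=cam("wrist"); cv2.imwrite("pics/w7.png",d["image"])
```

```text
pos [ 0.5224 -0.0023  0.1189] yaw_y -0.066 shift [0.2767 0.01   0.0029] turn -0.2512347672661881 q7 -0.35 t 12.4
```

View pics/w7.png

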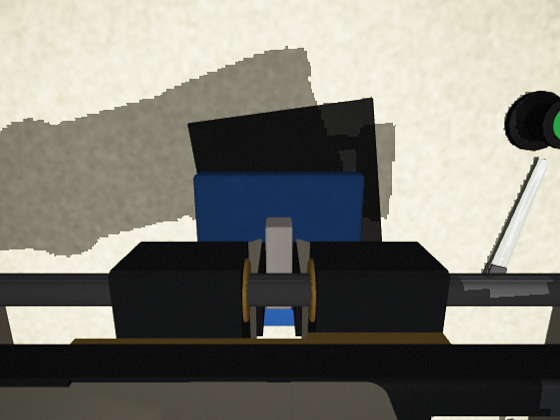

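The cover is held by the bar (bar at (278,240)). Its far edge is at row 172, columns 194–363, and looks level.

Run:
```python
from h import *
d=arm.get_image("wrist"); s,T=tool(); d["M"]=T@np.array(d["mount"])
p=plane(d,[[194,174],[363,174],[196,235],[361,235]],T[2,3]-.0039); print(((p-T[:3,3])@T[:3,:3]).round(4))
```

```text
[[ 0.0401 -0.0379  0.004 ]
 [ 0.0401  0.0397  0.0038]
 [ 0.0105 -0.0387  0.004 ]
 [ 0.0105  0.0406  0.0038]]
```

>>> {"fn": "nudge_tcp", "kwargs": {"segments": "0,0,0,-2.5,0.05\n0,0,0,-2.52,0.05\n0.88,0.26,0,0,0.05\n0.88,0.26,0,0,0.05\n0.88,0.26,0,0,0.05\n0.88,0.26,0,0,0.05\n0.88,0.26,0,0,0.05\n0.88,0.26,0,0,0.05\n0,0,0,0,0.05\n0,0,0,0,0.05"}}

```text
clock: 13.5
position: [0.5493, 0.2729, 0.1169]
ee_rot: [-2.002, -2.419, 0.004]
force: [-0.1, -1.7, -1.7]
width: 0.122
gripper_force: 30.0
```

Run:
```python
from h import *
go([.5507,.2732,.060],.185)
```

```text
pos [0.5493 0.2729 0.1169] yaw_y 0.188 shift [0.0001 0.0016 0.0569] turn 0.002959633014416818 q7 -0.6 t 13.5
```

To row units: 0.001 m is 0.02, 0.0003 m is 0.006.

>>> {"fn": "nudge_tcp", "kwargs": {"segments": "0.006,0.02,0.4,0,0.05\n0,0,0.4,0,0.05\n0,0,0.26,0,0.05\n0,0,0,0,0.05\n0,0,0,0,0.05"}}

```text
clock: 14.0
position: [0.5516, 0.2714, 0.0656]
ee_rot: [-2.008, -2.416, 0.001]
force: [-0.2, -0.5, -1.6]
width: 0.128
gripper_force: 30.0
```

Run:
```python
from h import *
go([.5505,.2736,.058],.185)
d=cam("wrist"); cv2.imwrite("pics/w8.png",d["image"][0:300])
```

```text
pos [0.5516 0.2714 0.0656] yaw_y 0.184 shift [ 0.0023 -0.0007  0.0076] turn -0.0008940169102951145 q7 -0.63 t 14.0
```

View pics/w8.png

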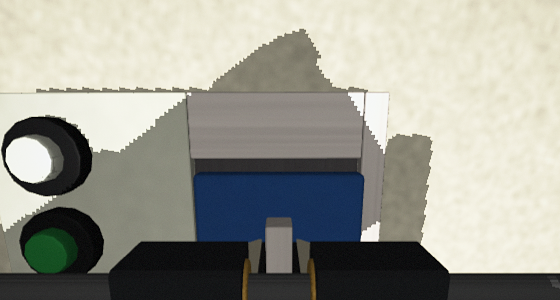

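The cover is just above the recess. The far rim is at row 158, the recess sides are at columns ~190 and ~361, and the plate's far edge is at row 173, columns 195–363.

Run:
```python
from h import *
d=arm.get_image("wrist"); s,T=tool(); d["M"]=T@np.array(d["mount"])
f=lambda uv,z:((plane(d,uv,z)-T[:3,3])@T[:3,:3]).round(4).tolist()
print(f([[190,158],[361,158]],.045), f([[195,173],[363,173]],T[2,3]-.0039))
```

```text
[[0.045, -0.0439, 0.0215], [0.045, 0.0422, 0.0216]] [[0.0403, -0.0377, 0.0039], [0.0404, 0.0394, 0.004]]
```

To row units: 0.002 m is 0.04, -0.0012 m is -0.024.

>>> {"fn": "nudge_tcp", "kwargs": {"segments": "0.04,-0.024,0,0,0.05\n0,0,0.06,0,0.05\n0,0,0.06,0,0.05\n0,0,0.02,0,0.05\n0,0,0,0,0.05"}}

```text
clock: 14.6
position: [0.5498, 0.2738, 0.0583]
ee_rot: [-2.007, -2.417, 0.001]
force: [-0.3, 0.6, -1.8]
width: 0.125
gripper_force: 30.0
```

>>> {"fn": "nudge_tcp", "kwargs": {"segments": "0,0,0.02,0,0.05\n0,0,0,0,0.05"}}

```text
clock: 14.8
position: [0.55, 0.2739, 0.0575]
ee_rot: [-2.007, -2.417, 0.0]
force: [0.3, -0.1, -1.7]
width: 0.128
gripper_force: 30.0
```

>>> {"fn": "nudge_tcp", "kwargs": {"segments": "0,0,0.02,0,0.05\n0,0,0,0,0.05"}}

```text
clock: 15.0
position: [0.5502, 0.2741, 0.0569]
ee_rot: [2.007, 2.417, 0.001]
force: [-0.7, 0.2, 2.7]
width: 0.129
gripper_force: 30.0
```

>>> {"fn": "nudge_tcp", "kwargs": {"segments": "0,0,0.016,0,0.05\n0,0,0,0,0.05"}}

```text
clock: 15.2
position: [0.5503, 0.2742, 0.0567]
ee_rot: [2.007, 2.417, 0.001]
force: [-1.4, -0.3, 8.3]
width: 0.129
gripper_force: 30.1
```

The cover is resting on the studs. I release it, rise, close the fingers and go over the first corner.

To row units: 0.0295 m is 0.59, 0.0285 m is 0.57.

>>> {"fn": "nudge_tcp", "kwargs": {"segments": "0,0,0,0,0.3\n0,0,0,0,0.4\n0,0,0,0,0.4\n0,0,-0.4,0,0.4\n0,0,-0.4,0,0\n0,0,0,0,0\n0,0,0,0,0\n0.57,0.59,0,0,0\n0,0,0,0,0\n0,0,0,0,0"}}

```text
clock: 16.2
position: [0.5731, 0.3078, 0.0944]
ee_rot: [-2.005, -2.417, 0.002]
force: [0.9, -0.1, -0.9]
width: 0.007
gripper_force: 0.0
```

Run:
```python
from h import *
go([.5502,.2741,.058],.185)
d=cam("wrist"); cv2.imwrite("pics/w9.png",d["image"])
```

```text
pos [0.5731 0.3078 0.0944] yaw_y 0.186 shift [-0.0289 -0.0287  0.0365] turn 0.0009549399091401956 q7 -0.63 t 16.2
```

View pics/w9.png

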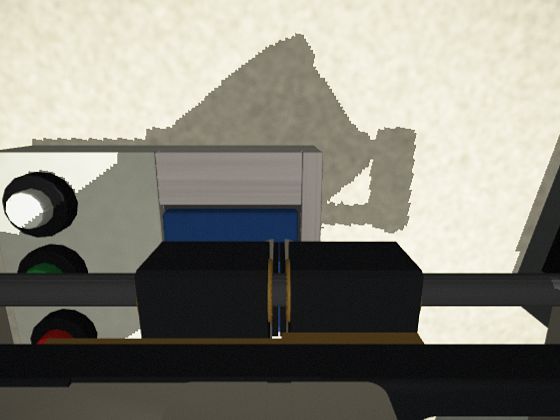

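The cover sits in the recess with its far edge at row 209, columns 163–300. I press the first corner, aiming for a commanded height of about 0.046.

To row units: 0.025 m is 0.5, 0.01 m is 0.2.

>>> {"fn": "nudge_tcp", "kwargs": {"segments": "0,0,0.5,0,0\n0,0,0.2,0,0\n0,0,0.1,0,0\n0,0,0.06,0,0\n0,0,0.02,0,0\n0,0,0.02,0,0\n0,0,0,0,0"}}

```text
clock: 16.95
position: [0.5738, 0.3071, 0.0521]
ee_rot: [2.007, 2.416, 0.0]
force: [-2.2, -2.3, 6.1]
width: 0.003
gripper_force: 2.9
```

>>> {"fn": "nudge_tcp", "kwargs": {"segments": "0,0,0.02,0,0\n0,0,0.02,0,0\n0,0,0,0,0"}}

```text
clock: 17.25
position: [0.5742, 0.3076, 0.0507]
ee_rot: [2.006, 2.416, 0.002]
force: [-2.4, -2.8, 9.3]
width: 0.003
gripper_force: 4.8
```

To row units: 0.001 m is 0.02, 0.0005 m is 0.01.

>>> {"fn": "nudge_tcp", "kwargs": {"segments": "0,0,0.02,0,0\n0,0,0.01,0,0\n0,0,0,0,0\n0,0,0,0,0"}}

```text
clock: 17.65
position: [0.5744, 0.3078, 0.0498]
ee_rot: [2.006, 2.416, 0.003]
force: [-5.0, -1.8, 14.5]
width: 0.005
gripper_force: 6.8
```

>>> {"fn": "nudge_tcp", "kwargs": {"segments": "0,0,0.01,0,0\n0,0,0.01,0,0\n0,0,0,0,0\n0,0,0,0,0"}}

```text
clock: 18.05
position: [0.5744, 0.3079, 0.0495]
ee_rot: [2.006, 2.416, 0.004]
force: [-5.5, -5.5, 21.1]
width: 0.004
gripper_force: 10.1
```

Units first: shifts go in units of 50 mm and turns go in units of 0.05 rad. So -0.03 m is -0.6, -0.0275 m is -0.55.

>>> {"fn": "nudge_tcp", "kwargs": {"segments": "0,0,-0.3,0,0\n-0.6,0,0,0,0\n-0.55,0,0,0,0\n0,0,0.1,0,0\n0,0,0.08,0,0\n0,0,0.03,0,0\n0,0,0.03,0,0\n0,0,0,0,0"}}

```text
clock: 18.85
position: [0.5853, 0.2513, 0.0505]
ee_rot: [2.005, 2.416, 0.002]
force: [0.6, -3.5, 7.0]
width: 0.0
gripper_force: 3.7
```

>>> {"fn": "nudge_tcp", "kwargs": {"segments": "0,0,0.02,0,0\n0,0,0.02,0,0\n0,0,0,0,0\n0,0,0,0,0"}}

```text
clock: 19.25
position: [0.5857, 0.2516, 0.0491]
ee_rot: [2.005, 2.416, 0.003]
force: [0.6, -5.2, 12.4]
width: 0.004
gripper_force: 6.2
```

```bash
python3 -c "
from h import *
go([.5502,.2741,.048],.185)"
```

```text
pos [0.5857 0.2516 0.0491] yaw_y 0.186 shift [ 0.0287 -0.0307  0.001 ] turn 0.000514441638374219 q7 -0.58 t 19.25
```

>>> {"fn": "nudge_tcp", "kwargs": {"segments": "0,0,0.014,0,0\n0,0,0.01,0,0\n0,0,0,0,0"}}

```text
clock: 19.55
position: [0.5857, 0.2516, 0.0489]
ee_rot: [2.004, 2.416, 0.004]
force: [-1.6, -6.8, 21.7]
width: 0.008
gripper_force: 10.7
```

>>> {"fn": "nudge_tcp", "kwargs": {"segments": "0,0,-0.64,0,0\n0,-0.6,0,0,0\n0,-0.59,0,0,0\n0,0,0.4,0,0\n0,0,0.1,0,0\n0,0,0.06,0,0\n0,0,0.03,0,0\n0,0,0.02,0,0\n0,0,0,0,0"}}

```text
clock: 20.45
position: [0.5254, 0.2406, 0.0491]
ee_rot: [-2.006, -2.418, 0.002]
force: [-7.7, -4.2, 19.5]
width: 0.003
gripper_force: 10.0
```

>>> {"fn": "nudge_tcp", "kwargs": {"segments": "0,0,0.02,0,0\n0,0,0.02,0,0\n0,0,0,0,0\n0,0,0,0,0"}}

```text
clock: 20.85
position: [0.5254, 0.2407, 0.0487]
ee_rot: [2.005, 2.417, -0.001]
force: [-14.3, -8.6, 38.5]
width: 0.005
gripper_force: 19.4
```

To row units: 0.03 m is 0.6, 0.0275 m is 0.55.

>>> {"fn": "nudge_tcp", "kwargs": {"segments": "0,0,-0.34,0,0\n0.6,0,0,0,0\n0.55,0,0,0,0\n0,0,0.12,0,0\n0,0,0.08,0,0\n0,0,0.04,0,0\n0,0,0.02,0,0\n0,0,0,0,0"}}

```text
clock: 21.65
position: [0.5153, 0.2975, 0.0502]
ee_rot: [-2.006, -2.416, -0.002]
force: [-3.5, 3.1, 6.2]
width: 0.006
gripper_force: 3.4
```

>>> {"fn": "nudge_tcp", "kwargs": {"segments": "0,0,0.02,0,0\n0,0,0,0,0\n0,0,0,0,0"}}

```text
clock: 21.95
position: [0.5153, 0.2975, 0.0494]
ee_rot: [-2.006, -2.416, -0.002]
force: [-3.9, 2.1, 8.8]
width: 0.007
gripper_force: 4.5
```

>>> {"fn": "nudge_tcp", "kwargs": {"segments": "0,0,0.02,0,0\n0,0,0,0,0\n0,0,0,0,0"}}

```text
clock: 22.25
position: [0.5152, 0.2975, 0.0485]
ee_rot: [-2.006, -2.416, -0.002]
force: [-5.6, 3.5, 11.6]
width: 0.006
gripper_force: 5.6
```

>>> {"fn": "nudge_tcp", "kwargs": {"segments": "0,0,0.012,0,0\n0,0,0,0,0\n0,0,0,0,0"}}

```text
clock: 22.55
position: [0.5151, 0.2975, 0.0484]
ee_rot: [-2.006, -2.417, -0.002]
force: [-7.1, 1.9, 15.9]
width: 0.004
gripper_force: 8.2
```

Now a second round to verify each corner.

To row units: -0.032 m is -0.64, 0.03 m is 0.6.

>>> {"fn": "nudge_tcp", "kwargs": {"segments": "0,0,-0.64,0,0\n0,0.6,0,0,0\n0,0.59,0,0,0\n0,0,0.4,0,0\n0,0,0.12,0,0\n0,0,0.06,0,0\n0,0,0.02,0,0\n0,0,0.02,0,0\n0,0,0,0,0\n0,0,0,0,0"}}

```text
clock: 23.55
position: [0.5734, 0.3062, 0.0488]
ee_rot: [2.007, 2.416, -0.002]
force: [-0.4, -3.8, 5.3]
width: 0.005
gripper_force: 2.6
```

>>> {"fn": "nudge_tcp", "kwargs": {"segments": "0,0,0.014,0,0\n0,0,0,0,0\n0,0,0,0,0"}}

```text
clock: 23.85
position: [0.5735, 0.3063, 0.0486]
ee_rot: [2.006, 2.416, -0.002]
force: [-1.9, -3.9, 9.2]
width: 0.005
gripper_force: 4.5
```

>>> {"fn": "nudge_tcp", "kwargs": {"segments": "0,0,0.012,0,0\n0,0,0.008,0,0\n0,0,0,0,0"}}

```text
clock: 24.15
position: [0.5735, 0.3063, 0.0484]
ee_rot: [2.006, 2.416, -0.001]
force: [-5.6, -5.7, 17.3]
width: 0.007
gripper_force: 8.6
```

>>> {"fn": "nudge_tcp", "kwargs": {"segments": "0,0,-0.3,0,0\n-0.6,0,0,0,0\n-0.54,0,0,0,0\n0,0,0.12,0,0\n0,0,0.08,0,0\n0,0,0.04,0,0\n0,0,0.02,0,0\n0,0,0.02,0,0\n0,0,0,0,0\n0,0,0,0,0"}}

```text
clock: 25.15
position: [0.5838, 0.2524, 0.0484]
ee_rot: [2.005, 2.418, -0.0]
force: [-2.1, -2.9, 10.3]
width: 0.003
gripper_force: 5.3
```

>>> {"fn": "nudge_tcp", "kwargs": {"segments": "0,0,0.012,0,0\n0,0,0,0,0\n0,0,0,0,0"}}

```text
clock: 25.45
position: [0.5837, 0.2524, 0.0484]
ee_rot: [2.005, 2.418, 0.0]
force: [-5.0, -4.7, 16.6]
width: 0.003
gripper_force: 7.9
```

To row units: -0.031 m is -0.62, -0.03 m is -0.6.

>>> {"fn": "nudge_tcp", "kwargs": {"segments": "0,0,-0.62,0,0\n0,-0.6,0,0,0\n0,-0.58,0,0,0\n0,0,0.4,0,0\n0,0,0.1,0,0\n0,0,0.06,0,0\n0,0,0.02,0,0\n0,0,0.01,0,0\n0,0,0,0,0\n0,0,0,0,0"}}

```text
clock: 26.45
position: [0.5266, 0.241, 0.0487]
ee_rot: [2.007, 2.417, 0.001]
force: [-1.2, 1.1, 3.9]
width: 0.002
gripper_force: 2.1
```

>>> {"fn": "nudge_tcp", "kwargs": {"segments": "0,0,0.01,0,0\n0,0,0,0,0\n0,0,0,0,0"}}

```text
clock: 26.75
position: [0.5266, 0.2411, 0.0485]
ee_rot: [2.007, 2.417, 0.002]
force: [-2.0, 0.3, 8.2]
width: 0.007
gripper_force: 3.9
```

>>> {"fn": "nudge_tcp", "kwargs": {"segments": "0,0,0.012,0,0\n0,0,0.006,0,0\n0,0,0,0,0"}}

```text
clock: 27.05
position: [0.5266, 0.2411, 0.0483]
ee_rot: [2.006, 2.417, 0.002]
force: [-5.6, -0.7, 16.6]
width: 0.003
gripper_force: 8.2
```

>>> {"fn": "nudge_tcp", "kwargs": {"segments": "0,0,-0.3,0,0\n0.6,0,0,0,0\n0.54,0,0,0,0\n0,0,0.12,0,0\n0,0,0.08,0,0\n0,0,0.04,0,0\n0,0,0.02,0,0\n0,0,0.02,0,0\n0,0,0,0,0\n0,0,0,0,0"}}

```text
clock: 28.05
position: [0.5161, 0.295, 0.0484]
ee_rot: [2.008, 2.415, -0.002]
force: [-2.0, -4.2, 7.1]
width: 0.005
gripper_force: 3.8
```

All four corners now stop at 0.0484 under about 15 N, so the cover is home and level. Next come the keys.

To row units: 0.0006 m is 0.012, 0.0004 m is 0.008.

>>> {"fn": "nudge_tcp", "kwargs": {"segments": "0,0,0.012,0,0\n0,0,0.008,0,0\n0,0,0,0,0"}}

```text
clock: 28.35
position: [0.5161, 0.2951, 0.0483]
ee_rot: [2.008, 2.414, -0.001]
force: [-5.5, -4.2, 18.0]
width: 0.003
gripper_force: 8.8
```

>>> {"fn": "nudge_tcp", "kwargs": {"segments": "0,0,-0.6,0,0\n0,0,-0.4,0,0\n0.28,-0.8,0,0,0\n0,-0.8,0,0,0\n0,0,0,0,0\n0,0,0,0,0"}}

```text
clock: 28.95
position: [0.4345, 0.2949, 0.0972]
ee_rot: [2.006, 2.417, 0.0]
force: [0.8, 0.2, -0.3]
width: 0.007
gripper_force: 0.0
```

Run:
```python
from h import *
go([.4343,.2972,.062],.185)
```

```text
pos [0.4345 0.2949 0.0972] yaw_y 0.185 shift [0.0023 0.0002 0.0352] turn -9.254993169616199e-06 q7 -0.78 t 28.95
```

To row units: 0.02 m is 0.4, 0.01 m is 0.2.

>>> {"fn": "nudge_tcp", "kwargs": {"segments": "0.046,0,0.4,0,0\n0,0,0.2,0,0\n0,0,0.04,0,0\n0,0,0,0,0"}}

```text
clock: 29.35
position: [0.4348, 0.2973, 0.0646]
ee_rot: [2.008, 2.416, -0.001]
force: [-0.7, -1.2, 2.8]
width: 0.003
gripper_force: 1.0
```

>>> {"fn": "nudge_tcp", "kwargs": {"segments": "0,0,0.04,0,0\n0,0,0,0,0"}}

```text
clock: 29.55
position: [0.4347, 0.2977, 0.0632]
ee_rot: [2.007, 2.416, 0.001]
force: [0.8, -1.3, 3.0]
width: 0.006
gripper_force: 1.4
```

>>> {"fn": "nudge_tcp", "kwargs": {"segments": "0,0,0.04,0,0\n0,0,0,0,0"}}

```text
clock: 29.75
position: [0.4347, 0.2979, 0.0613]
ee_rot: [2.007, 2.416, 0.001]
force: [1.1, -3.0, 6.8]
width: 0.003
gripper_force: 3.0
```

>>> {"fn": "nudge_tcp", "kwargs": {"segments": "0,0,0.04,0,0\n0,0,0,0,0"}}

```text
clock: 29.95
position: [0.4348, 0.298, 0.0608]
ee_rot: [2.006, 2.416, 0.002]
force: [-3.5, -6.6, 25.9]
width: 0.004
gripper_force: 13.3
```

White is fully down (hard stop at 0.061). On to green.

>>> {"fn": "nudge_tcp", "kwargs": {"segments": "0,0,-0.5,0,0\n-0.46,0,0,0,0\n-0.44,0,0,0,0\n0,0,0.24,0,0\n0,0,0.08,0,0\n0,0,0,0,0"}}

```text
clock: 30.55
position: [0.4415, 0.2544, 0.067]
ee_rot: [-2.005, -2.417, 0.002]
force: [-0.5, 0.1, 1.1]
width: 0.002
gripper_force: 0.0
```

```bash
python3 -c "
from h import *
go([.4426,.2530,.061],.185)"
```

```text
pos [0.4415 0.2544 0.067 ] yaw_y 0.186 shift [-0.0015  0.0008  0.006 ] turn 0.0010294548702092232 q7 -0.73 t 30.55
```

>>> {"fn": "nudge_tcp", "kwargs": {"segments": "-0.02,0.01,0.04,0,0\n0,0,0.04,0,0\n0,0,0.03,0,0\n0,0,0,0,0"}}

```text
clock: 30.95
position: [0.4431, 0.2536, 0.0624]
ee_rot: [-2.006, -2.418, -0.001]
force: [-0.7, 2.0, 2.6]
width: 0.002
gripper_force: 1.6
```

>>> {"fn": "nudge_tcp", "kwargs": {"segments": "0,0,0.03,0,0\n0,0,0,0,0\n0,0,0,0,0"}}

```text
clock: 31.25
position: [0.4432, 0.2534, 0.0613]
ee_rot: [-2.006, -2.417, -0.002]
force: [-2.1, 2.0, 7.4]
width: 0.005
gripper_force: 3.5
```

Pushing slightly more to the hard stop, then backing away for a final look.

>>> {"fn": "nudge_tcp", "kwargs": {"segments": "0,0,0.02,0,0\n0,0,0,0,0\n0,0,0,0,0"}}

```text
clock: 31.55
position: [0.4433, 0.2534, 0.061]
ee_rot: [2.006, 2.417, 0.002]
force: [-4.6, 0.4, 18.0]
width: 0.005
gripper_force: 8.9
```

>>> {"fn": "nudge_tcp", "kwargs": {"segments": "0,0,-0.6,0,0\n0,0,-0.8,0,0\n0,0,-0.8,0,0\n-0.8,0,-0.4,0,0\n-0.9,0,0,0,0\n-0.9,0,0,0,0\n-0.8,0,0,0,0\n0,0,0,0,0\n0,0,0,0,0"}}

```text
clock: 32.45
position: [0.4743, 0.0844, 0.1896]
ee_rot: [-2.01, -2.414, 0.001]
force: [-0.2, -0.0, -0.6]
width: 0.003
gripper_force: 0.0
```

Run:
```python
from h import *
d=cam("scene"); t=cam("top"); a=cv2.resize(d["image"][205:305,330:440],None,fx=3.5,fy=3.5,interpolation=cv2.INTER_CUBIC); b=cv2.resize(t["image"][195:295,130:240],None,fx=3.5,fy=3.5,interpolation=cv2.INTER_CUBIC)
cv2.imwrite("pics/end.png",np.hstack([a,b]))
```

```text
(no output)
```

View pics/end.png

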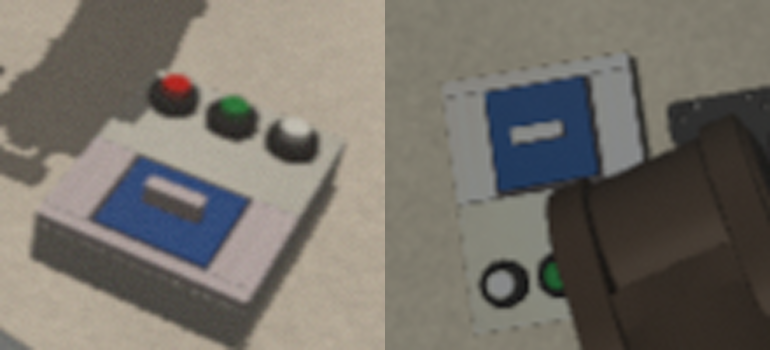

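The cover sits level in the recess, evenly close to the rim (crop (170,210)), and all keys are up. I hand the job in.

```bash
python3 -c "
from cell import arm
print(arm.sign_off())"
```

```text
the job is handed in; nothing more can be done
None
```

The blue cover is fully home and level in the tester, white then green were pressed to their stops and the red key was left alone, and the job was handed in at about 32 s; corner presses were mostly 15–22 N, but one reached 38.5 N, still below the 60 N limit.

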